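# Close the insect lamp: push in the catch tray, then shut the flap

## Task

Get the insect lamp ready for the evening using only the fingertips or the outside of the fingers: first push its catch tray fully home, and after that push the open flap on its deck down until it lies fully shut, then draw back. Do not pinch, pull or lift anything: the lamp stays standing where it is (it is loose, so do not shove or tip it), its top knob stays as set, and the other things on the bench are left where they are.

Things in the scene. Friction and masses are not known exactly. Their poses are not given: they have to be found in the camera images.
- lamp: Grey plastic insect lamp, about 2 kg, standing loose on rubber feet. Origin: centre of the underside of its base, on the bench. Base: 220 mm along the lamp's x (-110 to +110), 170 mm along its y, flat deck 60 mm above the bench. At the rear a round grille tower (94 mm across, axis at x = +62 mm) rises to 240 mm, with a knob on top to 261 mm. The lamp's x points from the tray side (front, -x) to the tower side; z is up. The front is turned roughly to the robot's right.
- tray (a joint): How far the catch tray is pulled out of the base's front, m: 0 = fully home (its nose meets the base), grows as it comes out along the lamp's -x, at most 0.1. It stays where it is left; sliding it takes about 1.5 to 2 N.
- tray_front (a point): Centre of the front face of the tray's nose, axes as the lamp's. The nose is a solid grey block, 30 mm thick (along x, behind this face), 150 mm wide (along y), from 10 to 52 mm above the bench; it always stays outside the base. With the tray home this point is at lamp x = -140 mm, y = 0, z = 31 mm. The open black tray (106 mm wide) follows behind the nose.
- flap (a joint): Opening angle of the flap on the deck, rad: 0 = shut, lying flat on the deck; grows as its free edge swings up (1.57 = upright), at most 1.75. Stiff hinge: it stays at any angle; turning it takes about 0.05 N m (1 N at 55 mm from the hinge).
- flap_hinge (a point): Middle of the flap's hinge line, at lamp x = -45 mm, y = +60 mm, z = 61 mm. The hinge line runs along the lamp's x. The flap is a grey plate 80 x 80 mm, 6 mm thick; shut, it reaches from the hinge to lamp y = -20 mm, its underside at 61 and its upper face at 67 mm above the bench. Opened, that upper (outer) face is turned to the lamp's +y. This point's axes turn with the flap: -y from the hinge to the free edge, z out of the outer face.
- flap_edge (a point): Middle of the flap's free edge, on its outer face: 80 mm from the hinge line. Axes as for the hinge point.
- knob (a joint): Angle of the lamp's top knob (40 mm across), rad; starts at 0, to be left alone.
- ashtray: Bystander, loose: round clear glass ashtray, 104 mm across, 32 mm high. Origin: centre of its underside.
- incense: Bystander, loose: dark wooden pipe-style incense holder, 240 x 40 mm, 45 mm high, long side along its x. Origin: centre of its underside.
- stand: Bystander, loose: folded aluminium reading stand lying flat, 200 x 150 mm, 21 mm high. Origin: centre of its underside.
- mug: Bystander, loose: white mug, 80 mm across, 85 mm high. Origin: centre of its underside.
- tin: Bystander, loose: flat round steel tin, 72 mm across, 28 mm high. Origin: centre of its underside.
- pot: Bystander, loose: terracotta flower pot, 108 mm across, 95 mm high. Origin: centre of its underside.
- jar: Bystander, loose: glass jar with steel cap, 68 mm across, 90 mm high. Origin: centre of its underside.

How it is judged:
On the way, in this order (a step that is already met when the one before it is completed fails the run):
1. the tray is fully home while the flap is still open (value of joint tray below 0.004 m and value of joint flap above 0.5 rad), for 0.1 s.
2. the flap is fully shut, the tray still home (value of joint flap below 0.06 rad and value of joint tray below 0.004 m), for 0.2 s.
At the end, for the whole second after the job is handed in: Tray within 4 mm of home, flap within 0.06 rad of shut, lamp upright, at rest and within 20 mm of where it stood (all of step 2 and linear speed of lamp below 0.02 m/s and distance of lamp from where it was at the start of the episode below 0.02 m and angle between lamp's own z axis and vertical below 0.05 rad); the robot touches nothing.
It fails at once if the lamp is shoved, carried, lifted or tipped (more than 20 mm from its start, raised 8 mm, or leaning 0.12 rad) (distance of lamp from where it was at the start of the episode above 0.02 m or height (world z) of lamp above 0.008 m or angle between lamp's own z axis and vertical above 0.12 rad).
It fails at once if the tray's nose is taken between the fingers, or the tray pulled out beyond 93 mm (value of joint tray above 0.093 m or (contact force between the fingers and lamp above 1 N and x of the grasp point in the frame of tray_front between 0.006 and 0.024 m and y of the grasp point in the frame of tray_front between -0.07 and 0.07 m and z of the grasp point in the frame of tray_front between -0.022 and 0.019 m)).
It fails at once if the flap is taken between the fingers (contact force between the fingers and lamp above 1 N and x of the grasp point in the frame of flap_hinge between -0.04 and 0.04 m and y of the grasp point in the frame of flap_hinge between -0.08 and 0 m and z of the grasp point in the frame of flap_hinge between 0 and 0.006 m).
It fails at once if the top knob is turned by more than 0.2 rad (value of joint knob above 0.2 rad or value of joint knob below -0.2 rad).
It fails at once if another thing on the bench is moved by more than 30 mm (distance of any of ashtray, incense, stand, mug, tin, pot, jar from where it was at the start of the episode above 0.03 m).
It also fails if it takes over 45 s, if anything falls off the work surface, if the arm or the gripper's body presses on something with over 40 N, if the wrist force passes 120 N, or if a joint passes its speed limit or range.

## Robot

A 6-joint arm with a two-finger parallel gripper is mounted at the origin on the work surface. World frame = base frame: x ahead of the robot, y to its left, z up, the work surface at z = 0. Lengths are in m, angles in rad, forces in N, time in s.
With the tool pointing down it reaches from about 0.35 to 0.775 m from the base axis. Payload 5.5 kg.
Tool frame: the origin (TCP) lies at the very end of the fingers, on their centre line; the grasp point (between the pads) lies 19 mm behind it (grip_point_offset is the distance from the TCP to the grasp point, in m); z points along the fingers, y is the direction in which the jaws open and shut (so a half turn about z gives the same grasp; the last joint's range is limited). The gripper opens to 85 mm and grips with 20 to 120 N. Pads are 22 mm wide; open, the fingers measure 114 mm over their backs; the gripper's body (76 mm by 85 mm) begins 54 mm behind the grasp point. The pads swing forward as they close: fully open they stand 13 mm farther back than shut.
Start: joints at [-1.475, 0.313, 0.046, 1.304, 0, 1.431], TCP at [0.134, -0.559, 0.231] pointing down, gripper open.
Joint ranges: [-2.76, 2.76], [-0.86, 1.69], [-1.03, 1.26], [-2.2, 2.34], [-1.47, 1.5], [-3.14, 3.14]. Speed limits (rad/s): [2.57, 2.57, 3.14, 3.14, 3.14, 3.14].

## Interface

Orientations are given as a unit quaternion [w, x, y, z].
In Python, from workcell import * gives the robot as it stands.
- The arm moves only by the shell command python3 -m crank 'ROWS' [OPENING] [FORCE]. ROWS is a JSON object of lists of equal length, an entry for each row: "travel": the shift along the tool's x, y, z in units of 40 mm (1.0 is 40 mm), a list of three; "turn": the turn about the tool's z in rad. In form: {"travel": [[x, y, z], ...], "turn": [turn, ...]}. A call has 1 to 5 rows; each row is the pose to reach, as a shift and turn from the pose commanded when the call began, along the tool's axes at that moment; what a row does not reach only later rows make up. A row lasts 1/12 s, in which the tool goes at most 41.7 mm and 7.16 degrees, less where a joint would pass 70% of its speed; a pose out of reach is approached as far as the arm can. A call with a gripper value outside its range is refused whole. OPENING is the finger opening in mm, from 0 to 85.4, set as the call begins (- or left out, the last holds). The fingers move at their own pace and stop on an object; FORCE is the grip in N (left out, the last holds). Time passes only in rows, so rows that repeat a pose let the fingers close. It gives the time, the measured TCP pose, the force and the opening at its end, in the units of the state.
- get_state(): the state, without advancing time (a new reading comes with each control period).
- read_camera(name): name is "side" or "top" or "wrist"; returns a dict with "image" (400x640x3 uint8, red, green, blue), "K" (3x3 intrinsics, pixels), "k1" (the pictures are not rectified: a ray, as slopes to the right and down, at radius r is drawn at 1 + k1 r^2 times it, then the intrinsics apply), "R" (3x3) and "t" (3): a world point X has camera coordinates R X + t. Camera axes: x right, y down, z forward; pixel columns grow to the right and rows downward; lengths in m; the calibration is good to about 2 mm. A picture is of the moment at which its call begins. There is no depth.
- hand_in(): hands the job in, once; it reports no verdict.
The state is a dict: "clock": time; "joint_pos": joint angles; "qvel": joint speeds; "tau": joint torques, N m; "tcp_pos": TCP position; "orientation": TCP orientation; "wrist_force": force on the tool from outside, world axes, zero at the start; "ft_torque": the same for the moment, N m; "finger_gap": finger opening in m.
Only numpy, scipy, OpenCV 4.12 (cv2) and the standard library are available. Lean on these libraries where they do the work, as an engineer would, in place of code of your own. Each camera call takes 0.05 s, during which the arm holds its last target. There are 200 camera calls.

## Working session

There is one attempt and no reset: what is moved stays moved. The work goes in short steps, Python scripts to look and compute and a shell command to move; the robot and the scene stay as the last step left them, time stands still between calls to the robot, and variables do not carry over. Pictures are saved under pics/ and viewed, about 8 in all and at most 12, crops included, and the job is handed in when it is done.

```bash
mkdir -p pics; ls
python3 - <<'E'
from workcell import *
import cv2
s=get_state();print(s)
for n in("top","side"):
    c=read_camera(n);cv2.imwrite(f"pics/{n}0.png",c["image"][:,:,::-1]);print(n,c["K"].tolist(),c["k1"],c["R"].tolist(),c["t"].tolist())
E
```

```text
pics
{'clock': 0.0, 'joint_pos': array([-1.47460051e+00,  3.14047004e-01,  4.49908886e-02,  1.30359318e+00,
       -1.00146974e-05,  1.43121268e+00]), 'qvel': array([ 0.00045528, -0.00024118,  0.00209955, -0.00122314,  0.00106339,
        0.00098549]), 'tau': array([-3.64887846e-04, -4.80630469e+01,  2.98531634e+01,  1.92787702e-02,
       -1.44315582e-04, -3.24583006e-06]), 'tcp_pos': array([ 0.13426862, -0.55858664,  0.23038722]), 'orientation': array([-9.26377039e-04,  9.93058623e-01,  1.17616807e-01,  1.50913733e-05]), 'wrist_force': array([ 0.01990398, -0.29167933,  0.09772815]), 'ft_torque': array([-0.0402159 ,  0.03152561, -0.05107142]), 'finger_gap': 0.08550056995951191}
top [[400.8103356806201, 0.0, 310.0547030562381], [0.0, 400.8103356806201, 198.2448985255068], [0.0, 0.0, 1.0]] 0.004961748723220238 [[-0.02110281861009338, -0.9997750756729702, -0.0021140269194003434], [-0.9872177444783945, 0.021171780896157122, -0.15796480836147192], [0.15797403594800294, -0.0012464978104933203, -0.9874424794434901]] [0.1070111531444963, 0.5900459889186046, 1.279781189376667]
side [[444.1649438193571, 0.0, 317.6869190566872], [0.0, 444.1649438193571, 197.7028363763064], [0.0, 0.0, 1.0]] -0.10312279908068413 [[-0.9875811260730741, -0.1562592016817273, 0.016327318029261923], [-0.11840366819717012, 0.6719389578812178, -0.731080438966163], [0.10326708469640188, -0.7239344575106869, -0.6820958953453787]] [0.5942302931762113, 0.12641405017192137, 1.6159495709535494]
```

View pics/top0.png

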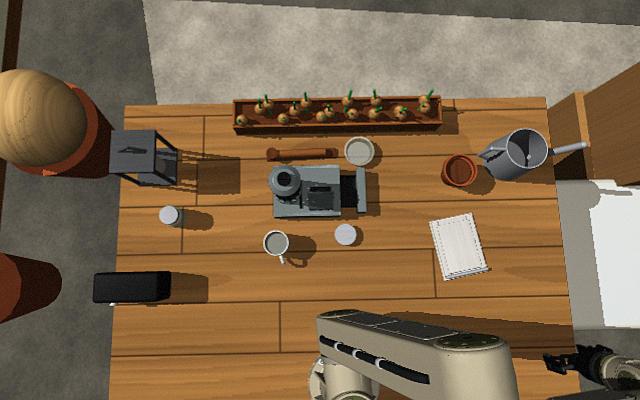

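View pics/side0.png

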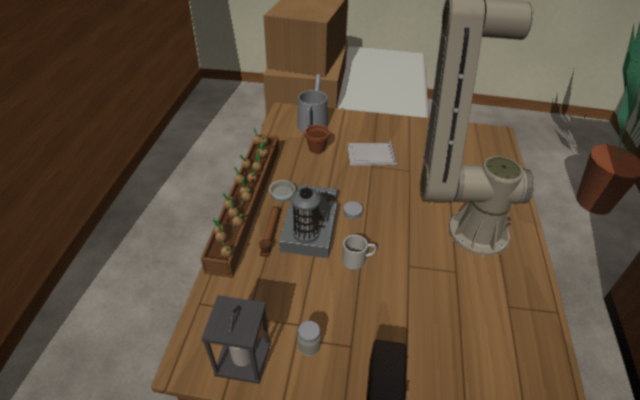

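Run:
```python
import cv2
a=cv2.imread("pics/top0.png")[130:260,255:385]
b=cv2.imread("pics/side0.png")[160:270,250:380]
cv2.imwrite("pics/topc.png",cv2.resize(a,None,fx=4.6,fy=4.6,interpolation=cv2.INTER_CUBIC))
cv2.imwrite("pics/sidec.png",cv2.convertScaleAbs(cv2.resize(b,None,fx=5,fy=5,interpolation=cv2.INTER_CUBIC),alpha=1.5))
```

```text
(no output)
```

View pics/topc.png

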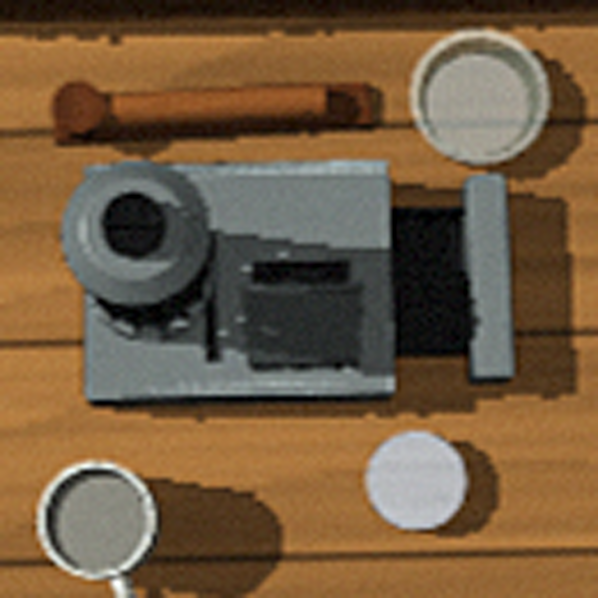

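```bash
cat > h.py <<'E'
import numpy as np, cv2
from scipy.optimize import least_squares
top=dict(K=np.array([[400.81,0,310.0547],[0,400.81,198.2449],[0,0,1]]),k1=0.00496175,
 R=np.array([[-0.02110281861009338,-0.9997750756729702,-0.0021140269194003434],[-0.9872177444783945,0.021171780896157122,-0.15796480836147192],[0.15797403594800294,-0.0012464978104933203,-0.9874424794434901]]),
 t=np.array([0.1070111531444963,0.5900459889186046,1.279781189376667]))
def proj(c,X):
    return cv2.projectPoints(np.atleast_2d(X).astype(float),cv2.Rodrigues(c["R"])[0],c["t"],c["K"],np.array([c["k1"],0,0,0.]))[0][:,0]
def ray(c,uv,z):
    p=cv2.undistortPoints(np.array([[uv]],float),c["K"],np.array([c["k1"],0,0,0.]))[0,0]
    d=c["R"].T@np.array([*p,1]);o=-c["R"].T@c["t"];return o+d*(z-o[2])/d[2]
def W(pose,P):
    x,y,a=pose;P=np.atleast_2d(P);c,s=np.cos(a),np.sin(a)
    return np.c_[x+c*P[:,0]-s*P[:,1],y+s*P[:,0]+c*P[:,1],P[:,2]]
def flap(q):  # outer-face edge corners, lamp frame
    d=np.array([0,-np.cos(q),np.sin(q)]);n=np.array([0,np.sin(q),np.cos(q)])
    h=np.array([-.045,.06,.061])
    return np.array([h+[sx*.04,0,0]+.08*d+k*n for k in (0,.006) for sx in(1,-1)]+[h+[sx*.04,0,0]+.006*n for sx in(1,-1)])
E
python3 - <<'E'
from h import *
o=np.array([255,130]);f=lambda u:(np.array(u,float)+.5)/4.6-.5+o
deck=f([(85,165),(388,160),(393,395),(87,400)])
D=np.array([[.11,-.085,.06],[-.11,-.085,.06],[-.11,.085,.06],[.11,.085,.06]])
N=f([(465,176),(503,174),(513,378),(470,380)])
def res(p):
    j=p[3];Q=np.array([[-.11-j,-.075,.052],[-.14-j,-.075,.052],[-.14-j,.075,.052],[-.11-j,.075,.052]])
    return np.r_[proj(top,W(p,D))-deck,proj(top,W(p,Q))-N].ravel()
s=least_squares(res,[.6,0,1.57,.05]);print(s.x,np.round(s.fun.reshape(-1,2),1).tolist())
for q in np.arange(.6,1.76,.15): print(round(q,2),np.round((proj(top,W(s.x[:3],flap(q)))-o)*4.6).astype(int).tolist())
print(proj(top,W(s.x[:3],[[.062,0,.261]]))*1-o)
for n,u,z in(("tin",(415,480),.028),("ash",(481,97),.032),("mug",(97,520),.085),("inc",(215,108),.03)): print(n,ray(top,f(u),z))
E
```

```text
Traceback (most recent call last):
  File "h.py", line 12, in W
    x,y,a=pose;P=np.atleast_2d(P);c,s=np.cos(a),np.sin(a)
    ^^^^^
ValueError: too many values to unpack (expected 3)
```

View pics/sidec.png

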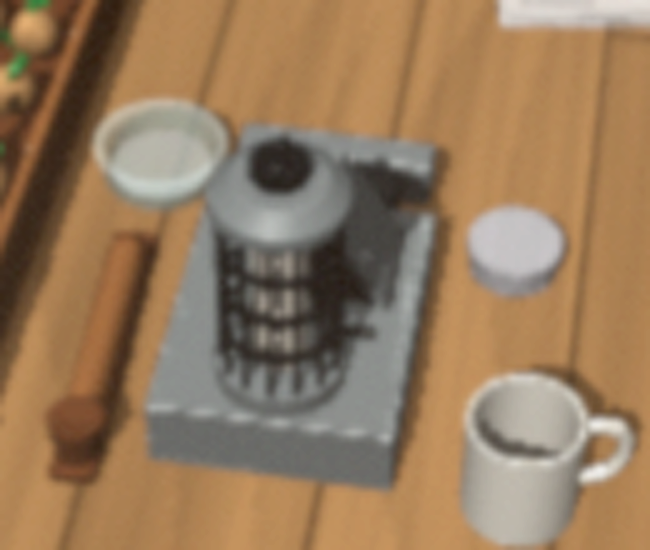

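```bash
sed -i 's/x,y,a=pose;/x,y,a=pose[:3];/' h.py
python3 - <<'E'
from h import *
o=np.array([255,130]);f=lambda u:(np.array(u,float)+.5)/4.6-.5+o
deck=f([(85,165),(388,160),(393,395),(87,400)])
D=np.array([[.11,-.085,.06],[-.11,-.085,.06],[-.11,.085,.06],[.11,.085,.06]])
N=f([(465,176),(503,174),(513,378),(470,380)])
def res(p):
    j=p[3];Q=np.array([[-.11-j,-.075,.052],[-.14-j,-.075,.052],[-.14-j,.075,.052],[-.11-j,.075,.052]])
    return np.r_[proj(top,W(p,D))-deck,proj(top,W(p,Q))-N].ravel()
s=least_squares(res,[.6,0,1.57,.05]);print(s.x,np.round(s.fun.reshape(-1,2),1).tolist())
for q in np.arange(.6,1.76,.15): print(round(q,2),np.round((proj(top,W(s.x[:3],flap(q)))-o)*4.6).astype(int).tolist())
print((proj(top,W(s.x[:3],[[.062,0,.261]]))*1-o)*4.6)
for n,u,z in(("tin",(415,480),.028),("ash",(481,97),.032),("mug",(97,520),.085),("inc",(215,108),.03)): print(n,ray(top,f(u),z))
E
```

```text
[0.61721943 0.10590251 1.56705832 0.05433598] [[-0.2, 0.1], [0.1, 0.0], [0.6, -0.2], [-0.5, -0.1], [-0.4, -0.2], [0.3, 0.0], [-0.1, 0.3], [0.1, 0.0]]
0.6 [[243, 256], [359, 254], [243, 260], [359, 258], [245, 364], [358, 362]]
0.75 [[243, 264], [360, 262], [243, 269], [360, 267], [245, 365], [358, 363]]
0.9 [[243, 275], [361, 273], [243, 281], [361, 279], [245, 366], [358, 364]]
1.05 [[243, 288], [362, 286], [243, 294], [362, 292], [245, 366], [358, 364]]
1.2 [[243, 302], [362, 300], [243, 310], [363, 308], [245, 367], [358, 365]]
1.35 [[244, 318], [363, 316], [244, 327], [364, 324], [245, 368], [358, 366]]
1.5 [[244, 335], [364, 333], [244, 344], [364, 342], [245, 368], [358, 366]]
1.65 [[244, 353], [364, 351], [244, 362], [365, 360], [245, 368], [358, 366]]
[[130.64713454 219.73200126]]
tin [ 0.47307102 -0.01813769  0.028     ]
ash [ 0.75524073 -0.07658485  0.032     ]
mug [0.44642222 0.20598293 0.085     ]
inc [0.75167643 0.12084416 0.03      ]
```

The lamp pose fit is good to under 1 px: lamp at (0.617, 0.106), yaw about 90°, tray out about 54 mm, flap open about 1.0 rad. I'll approach high with the fingers shut.

```bash
M="python3 -m crank"
$M '{"travel":[[0.9,-0.44,0],[1.8,-0.88,0],[2.7,-1.32,0],[3.6,-1.76,0],[4.5,-2.2,0]],"turn":[0,0,0,0,0]}' 0 60
$M '{"travel":[[0.9,-0.44,0],[1.8,-0.88,0],[2.7,-1.32,0],[3.6,-1.76,0],[4.5,-2.2,0]],"turn":[0,0,0,0,0]}'
$M '{"travel":[[0.9,-0.44,0],[1.8,-0.88,0],[2.7,-1.32,0],[3.6,-1.76,0],[4.5,-2.2,0]],"turn":[0.05,0.1,0.15,0.2,0.236]}'
$M '{"travel":[[0,0,0],[0,0,0]],"turn":[0,0]}'
```

```text
clock: 0.52
tcp_pos: [0.2896, -0.43, 0.2309]
orientation: [-0.0, 0.993, 0.117, -0.0]
wrist_force: [0.6, -0.3, -0.5]
finger_gap: 0.0257
clock: 0.93
tcp_pos: [0.4443, -0.3022, 0.231]
orientation: [-0.0, 0.993, 0.118, -0.0]
wrist_force: [-0.2, -1.9, 0.1]
finger_gap: 0.0001
clock: 1.35
tcp_pos: [0.5988, -0.1745, 0.2308]
orientation: [-0.0, 1.0, -0.001, -0.0]
wrist_force: [0.5, -1.2, -0.1]
finger_gap: -0.0003
clock: 1.52
tcp_pos: [0.5987, -0.1742, 0.23]
orientation: [-0.0, 1.0, 0.002, -0.001]
wrist_force: [0.0, -0.1, 0.6]
finger_gap: -0.0001
```

```bash
M="python3 -m crank"
$M '{"travel":[[0.45,-0.3,0.9],[0.45,-0.6,1.8],[0.45,-0.6,2.7],[0.45,-0.6,3.6],[0.45,-0.6,4.5]],"turn":[0,0,0,0,0]}'
$M '{"travel":[[0,0,0.3],[0,0,0.55],[0,0,0.55]],"turn":[0,0,0]}'
python3 - <<'E'
from workcell import *
import cv2
c=read_camera("top");cv2.imwrite("pics/top1.png",cv2.resize(c["image"][130:280,225:425,::-1],None,fx=4,fy=4,interpolation=cv2.INTER_CUBIC))
E
```

```text
clock: 1.93
tcp_pos: [0.6144, -0.1531, 0.0499]
orientation: [0.0, 1.0, -0.001, -0.0]
wrist_force: [0.5, 0.2, -1.1]
finger_gap: -0.0
clock: 2.18
tcp_pos: [0.6133, -0.1527, 0.0269]
orientation: [-0.001, 1.0, -0.001, -0.002]
wrist_force: [-1.2, -0.2, 0.7]
finger_gap: -0.0003
```

View pics/top1.png

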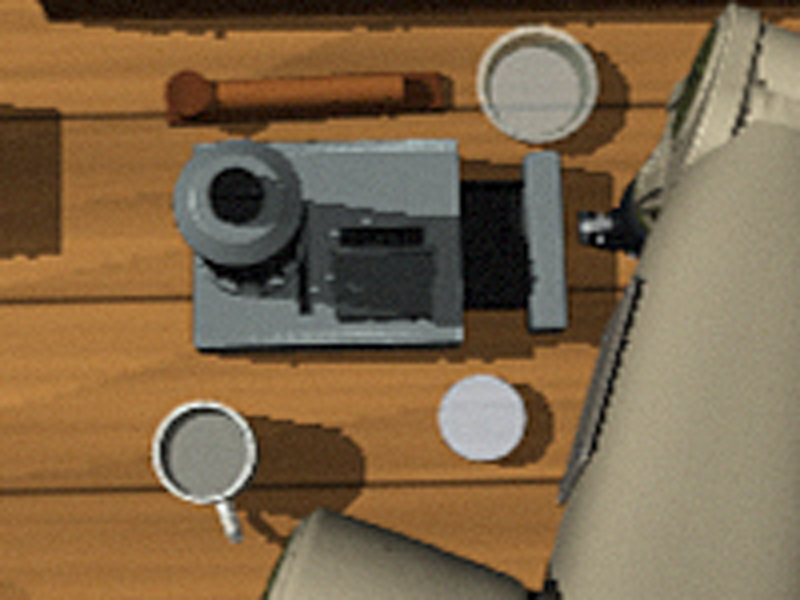

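The fingertip (about px 590, 228) stands in front of the nose face (px 565, rows 153–330), with about 50 mm to go. I'll advance now, then push slowly.

```bash
M="python3 -m crank"
$M '{"travel":[[0,-0.3,0],[0,-0.6,0],[0,-0.9,0],[0,-1.0,0],[0,-1.0,0]],"turn":[0,0,0,0,0]}'
$M '{"travel":[[0,-0.1,0],[0,-0.2,0],[0,-0.3,0],[0,-0.4,0],[0,-0.5,0]],"turn":[0,0,0,0,0]}'
$M '{"travel":[[0,-0.1,0],[0,-0.2,0],[0,-0.3,0],[0,-0.4,0],[0,-0.5,0]],"turn":[0,0,0,0,0]}'
$M '{"travel":[[0,-0.1,0],[0,-0.15,0],[0,-0.2,0],[0,-0.25,0],[0,-0.25,0]],"turn":[0,0,0,0,0]}'
```

```text
clock: 2.65
tcp_pos: [0.6161, -0.1103, 0.0302]
orientation: [0.0, 1.0, 0.001, 0.001]
wrist_force: [0.6, -0.3, -0.4]
finger_gap: 0.0001
clock: 3.07
tcp_pos: [0.616, -0.0925, 0.0295]
orientation: [0.0, 1.0, -0.0, 0.0]
wrist_force: [0.0, -0.9, 2.6]
finger_gap: -0.0
clock: 3.48
tcp_pos: [0.6159, -0.072, 0.0293]
orientation: [0.0, 1.0, -0.0, 0.0]
wrist_force: [1.1, -2.0, 1.6]
finger_gap: -0.0001
clock: 3.9
tcp_pos: [0.6156, -0.0618, 0.0292]
orientation: [-0.0, 1.0, 0.0, -0.0]
wrist_force: [0.6, -0.3, -0.1]
finger_gap: -0.0
```

```bash
M="python3 -m crank"
$M '{"travel":[[0,-0.05,0],[0,-0.1,0],[0,-0.15,0],[0,-0.2,0],[0,-0.2,0]],"turn":[0,0,0,0,0]}'
$M '{"travel":[[0,-0.02,0],[0,-0.04,0],[0,-0.06,0],[0,-0.06,0]],"turn":[0,0,0,0]}'
python3 - <<'E'
from workcell import *
import cv2
c=read_camera("top");cv2.imwrite("pics/top2.png",cv2.resize(c["image"][130:260,255:385,::-1],None,fx=4.6,fy=4.6,interpolation=cv2.INTER_CUBIC))
print(get_state()["wrist_force"])
E
```

```text
clock: 4.32
tcp_pos: [0.6156, -0.0538, 0.0292]
orientation: [-0.0, 1.0, 0.0, -0.0]
wrist_force: [-0.1, -0.2, 0.3]
finger_gap: -0.0001
clock: 4.65
tcp_pos: [0.6155, -0.0518, 0.0291]
orientation: [-0.0, 1.0, -0.0, -0.0]
wrist_force: [0.3, -1.5, -1.1]
finger_gap: 0.0
[-0.33749429 -1.28110141 -0.98023117]
```

View pics/top2.png

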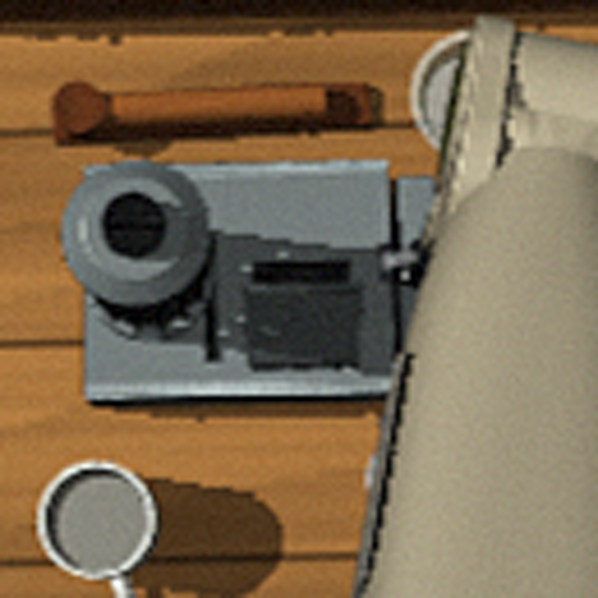

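The lamp has not moved. A gap of about 8 px (5 mm) remains between nose and base at px (392, 200), so I'll keep pushing in 1 mm steps.

```bash
M="python3 -m crank"
$M '{"travel":[[0,-0.025,0],[0,-0.05,0],[0,-0.075,0],[0,-0.075,0]],"turn":[0,0,0,0]}'
$M '{"travel":[[0,-0.025,0],[0,-0.025,0],[0,-0.025,0]],"turn":[0,0,0]}'
$M '{"travel":[[0,-0.025,0],[0,-0.025,0],[0,-0.025,0]],"turn":[0,0,0]}'
python3 -c "
from workcell import *
import cv2
c=read_camera('top');cv2.imwrite('pics/top3.png',cv2.resize(c['image'][155:225,310:390,::-1],None,fx=8,fy=8,interpolation=cv2.INTER_CUBIC))"
```

```text
clock: 5.03
tcp_pos: [0.6156, -0.0487, 0.0292]
orientation: [-0.0, 1.0, -0.0, -0.0]
wrist_force: [-0.3, -1.1, -1.0]
finger_gap: -0.0006
clock: 5.28
tcp_pos: [0.6156, -0.0477, 0.0292]
orientation: [-0.0, 1.0, -0.0, -0.0]
wrist_force: [-0.2, -1.1, -0.8]
finger_gap: -0.0004
clock: 5.53
tcp_pos: [0.6157, -0.0468, 0.0292]
orientation: [-0.0, 1.0, -0.0, -0.0]
wrist_force: [0.3, -1.0, -0.5]
finger_gap: 0.0
```

```bash
M="python3 -m crank"
$M '{"travel":[[0,-0.025,0],[0,-0.025,0],[0,-0.025,0]],"turn":[0,0,0]}'
$M '{"travel":[[0,-0.025,0],[0,-0.025,0],[0,-0.025,0]],"turn":[0,0,0]}' | grep -E "tcp|force"
python3 -c "
from workcell import *
import cv2
c=read_camera('top');cv2.imwrite('pics/top4.png',cv2.resize(c['image'][155:225,310:390,::-1],None,fx=8,fy=8,interpolation=cv2.INTER_CUBIC))"
```

```text
clock: 5.83
tcp_pos: [0.6157, -0.0464, 0.0293]
orientation: [0.001, 1.0, -0.0, -0.0]
wrist_force: [-1.2, -4.1, -0.6]
finger_gap: 0.0001
tcp_pos: [0.6157, -0.0464, 0.0293]
wrist_force: [-1.1, -7.8, -0.5]
```

View pics/top4.png

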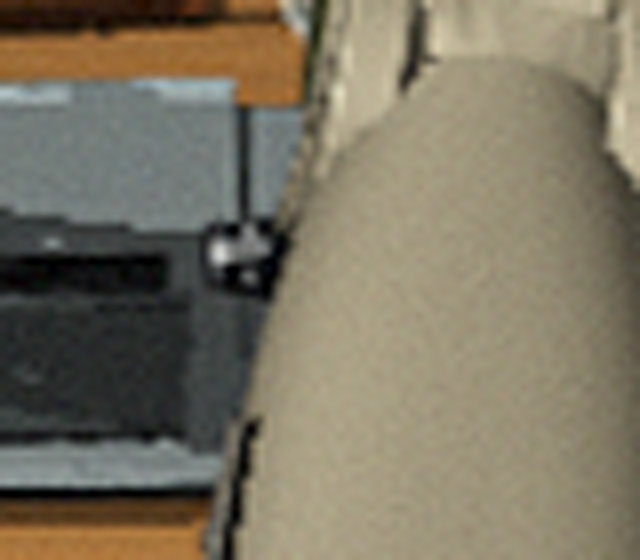

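Force rose from about 1 N to 7.8 N with no further motion, and the nose sits against the base (the dark seam at px 243 is now about a millimetre wide). The tray is home, so I'll back off, rise and go over to the flap.

```bash
M="python3 -m crank"
$M '{"travel":[[0,0.4,0],[0,0.8,0],[0,1.0,-0.8],[0,1.0,-1.7],[0,1.0,-2.6]],"turn":[0,0,0,0,0]}'
$M '{"travel":[[-0.3,0,-0.8],[-0.6,0,-1.6],[-0.9,-0.3,-1.7],[-0.9,-1.1,-1.7],[-0.9,-2.0,-1.7]],"turn":[0,0,0,0,0]}'
$M '{"travel":[[0,-0.6,0],[0,-1.15,0],[0,-1.15,0]],"turn":[0,0,0]}'
python3 - <<'E'
from workcell import *
import cv2
for n in("top","side"):
    c=read_camera(n);im=c["image"]
    im=im[130:260,255:385] if n=="top" else im[160:270,250:380]
    cv2.imwrite(f"pics/{n}5.png",cv2.resize(im[:,:,::-1],None,fx=4.6,fy=4.6,interpolation=cv2.INTER_CUBIC))
c=read_camera("wrist");cv2.imwrite("pics/wrist5.png",c["image"][:,:,::-1])
E
```

```text
clock: 6.55
tcp_pos: [0.6151, -0.0847, 0.1337]
orientation: [-0.001, 1.0, -0.0, -0.001]
wrist_force: [0.1, 0.4, -0.7]
finger_gap: -0.0
clock: 6.97
tcp_pos: [0.5802, -0.005, 0.203]
orientation: [-0.0, 1.0, -0.002, 0.002]
wrist_force: [0.9, 0.3, -0.7]
finger_gap: -0.0001
clock: 7.22
tcp_pos: [0.5795, 0.0456, 0.2017]
orientation: [-0.001, 1.0, 0.002, 0.0]
wrist_force: [-0.2, -1.1, -0.9]
finger_gap: 0.0002
```

View pics/wrist5.png

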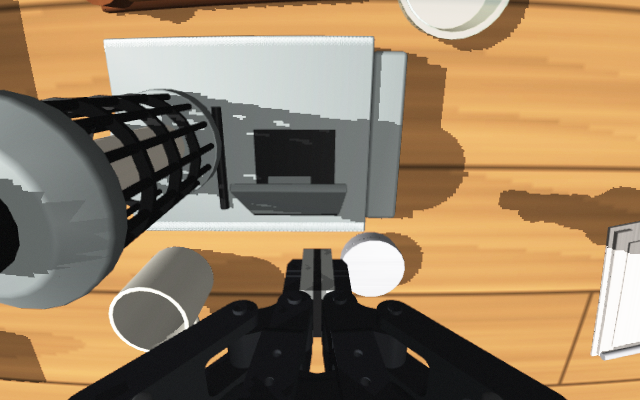

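Tray nose is flush with the base (seam near px 372). The open flap shows its free edge at rows 184–193 (cols 230–347) and its foot near row 214. I'll fit its angle from this view.

Run:
```python
from workcell import *
from h import *
c=read_camera("wrist");p=(.6172,.1059,1.567)
print(c["k1"])
D=[[-.11,-.085,.06],[-.11,.085,.06],[.11,-.085,.06],[-.14,-.075,.052],[-.14,.075,.052]]
print("deck",np.round(proj(c,W(p,D))).tolist(),"seen (374,38),(365,231),(105,40),(406,52),(396,217)")
for q in np.arange(.8,1.5,.1): print(round(q,2),np.round(proj(c,W(p,flap(q)))).astype(int).tolist())
```

```text
-0.05364549719449059
deck [[375.0, 37.0], [365.0, 233.0], [103.0, 40.0], [409.0, 52.0], [396.0, 220.0]] seen (374,38),(365,231),(105,40),(406,52),(396,217)
0.8 [[233, 163], [347, 163], [232, 170], [347, 171], [252, 214], [340, 215]]
0.9 [[232, 173], [347, 173], [231, 181], [347, 181], [252, 214], [340, 215]]
1.0 [[231, 184], [348, 184], [230, 192], [348, 193], [252, 215], [340, 215]]
1.1 [[230, 195], [348, 196], [230, 204], [348, 204], [253, 215], [340, 215]]
1.2 [[230, 207], [348, 207], [230, 216], [348, 216], [253, 215], [340, 215]]
1.3 [[230, 219], [348, 219], [230, 227], [348, 228], [253, 215], [340, 215]]
1.4 [[230, 230], [347, 231], [231, 239], [347, 239], [253, 215], [339, 215]]
```

The wrist view gives q = 1.0 rad, the same as the top view, and the lamp outline agrees within 3 px. Next I go down to just above the face and push it in an arc.

```bash
M="python3 -m crank"
$M '{"travel":[[0,0,0.6],[0,0,1.2],[0,0,1.6],[0,0,1.6]],"turn":[0,0,0,0]}'
$M '{"travel":[[0,0,0.15],[0,0,0.3],[0.06,0,0.42],[0.12,0,0.54],[0.12,0,0.54]],"turn":[0,0,0,0,0]}'
$M '{"travel":[[0.06,0,0.12],[0.12,0,0.24],[0.18,0,0.36],[0.24,0,0.48],[0.24,0,0.48]],"turn":[0,0,0,0,0]}'
$M '{"travel":[[0.06,0,0.12],[0.12,0,0.24],[0.18,0,0.36],[0.24,0,0.46],[0.24,0,0.46]],"turn":[0,0,0,0,0]}'
```

```text
clock: 7.75
tcp_pos: [0.5773, 0.0401, 0.1335]
orientation: [-0.0, 1.0, -0.001, -0.003]
wrist_force: [-0.5, -0.7, -0.7]
finger_gap: -0.0003
clock: 8.17
tcp_pos: [0.5851, 0.041, 0.1153]
orientation: [0.0, 1.0, -0.0, 0.0]
wrist_force: [0.5, -0.1, 0.4]
finger_gap: 0.0
clock: 8.58
tcp_pos: [0.5941, 0.0412, 0.0952]
orientation: [0.0, 1.0, -0.0, -0.001]
wrist_force: [0.3, -0.3, 0.1]
finger_gap: 0.0002
clock: 9.0
tcp_pos: [0.6035, 0.0411, 0.0768]
orientation: [0.0, 1.0, -0.0, -0.001]
wrist_force: [0.3, 0.2, 0.2]
finger_gap: -0.0005
```

```bash
M="python3 -m crank"
$M '{"travel":[[0,0,0.05],[0,0,0.1],[0,0,0.15],[0,0,0.2],[0,0,0.2]],"turn":[0,0,0,0,0]}'|grep -E "tcp|force"
$M '{"travel":[[0,0,0.025],[0,0,0.025],[0,0,0.025]],"turn":[0,0,0]}'|grep -E "tcp|force"
$M '{"travel":[[0,0,0.025],[0,0,0.025],[0,0,0.025]],"turn":[0,0,0]}'|grep -E "tcp|force"
python3 -c "
from workcell import *
import cv2
c=read_camera('wrist');cv2.imwrite('pics/w6.png',c['image'][:,:,::-1])"
```

```text
tcp_pos: [0.6036, 0.0411, 0.0698]
wrist_force: [0.4, -0.3, -0.5]
tcp_pos: [0.6036, 0.0411, 0.069]
wrist_force: [-0.5, 0.3, -0.3]
tcp_pos: [0.6037, 0.0411, 0.068]
wrist_force: [-0.6, 0.6, -0.4]
```

View pics/w6.png

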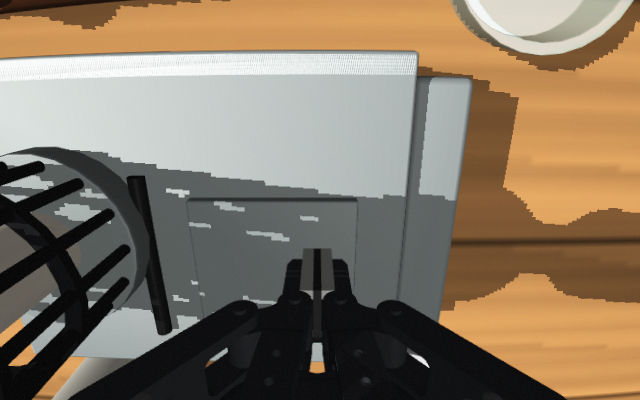

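The flap is down, almost flat (free edge at row 199, cols 187–357), and the tray nose is still against the base. I'll press in 1 mm steps until the deck answers.

```bash
M="python3 -m crank"
$M '{"travel":[[0,0,0.025],[0,0,0.025],[0,0,0.025]],"turn":[0,0,0]}'|grep -E "tcp|force"
$M '{"travel":[[0,0,0.025],[0,0,0.025],[0,0,0.025]],"turn":[0,0,0]}'|grep -E "tcp|force"
$M '{"travel":[[0,0,0.025],[0,0,0.025],[0,0,0.025]],"turn":[0,0,0]}'|grep -E "tcp|force"
```

```text
tcp_pos: [0.6038, 0.0411, 0.0671]
wrist_force: [-0.4, -0.2, 0.2]
tcp_pos: [0.6039, 0.0411, 0.067]
wrist_force: [-2.6, 0.6, 6.2]
tcp_pos: [0.6039, 0.0411, 0.0668]
wrist_force: [-4.9, 0.2, 10.6]
```

The finger met a firm stop at z = 0.067 m, the shut height, with 10.6 N. Drawing back straight up, then away from the lamp.

```bash
M="python3 -m crank"
$M '{"travel":[[0,0,-0.3],[0,0,-1.0],[0,0,-1.9],[0,0,-2.8],[0,0,-3.5]],"turn":[0,0,0,0,0]}'|grep -E "clock|tcp|force"
$M '{"travel":[[0,0.8,0],[0,1.7,0],[0,2.5,0],[0,2.5,0],[0,2.5,0]],"turn":[0,0,0,0,0]}'|grep -E "clock|tcp|force"
python3 - <<'E'
from workcell import *
from h import *
c=read_camera("wrist");p=(.6172,.1059,1.567)
D=[[-.11,-.085,.06],[-.11,.085,.06],[-.14,-.075,.052],[-.14,.075,.052]]
print(np.round(proj(c,W(p,D))).tolist(),np.round(proj(c,W(p,flap(0)))).tolist(),np.round(proj(c,W(p,flap(.1)))).tolist())
cv2.imwrite("pics/w7.png",c["image"][:,:,::-1])
E
```

```text
clock: 11.13
tcp_pos: [0.6041, 0.0411, 0.2078]
wrist_force: [0.5, -0.8, 0.5]
clock: 11.55
tcp_pos: [0.6036, -0.0606, 0.2048]
wrist_force: [-0.1, -0.2, 1.0]
[[249.0, 69.0], [260.0, 254.0], [286.0, 82.0], [291.0, 241.0]] [[136.0, 148.0], [225.0, 148.0], [133.0, 149.0], [223.0, 149.0], [148.0, 233.0], [231.0, 233.0]] [[132.0, 150.0], [222.0, 150.0], [128.0, 152.0], [220.0, 152.0], [148.0, 234.0], [231.0, 234.0]]
```

View pics/w7.png

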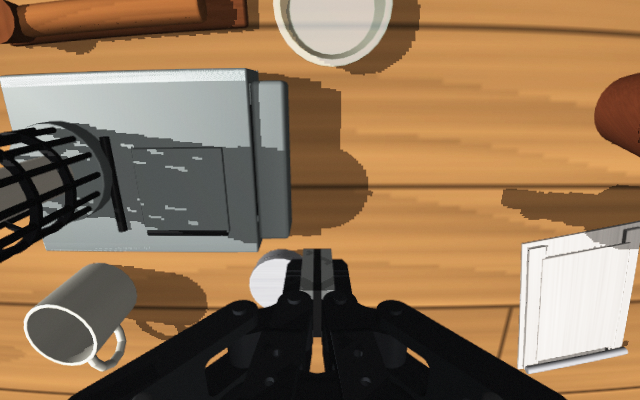

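The flap lies flat: its free edge is at row 148, cols 133–222, against a predicted 148–149 when shut. The nose corners at (288, 82) and (290, 238) match tray home within 3 px, the lamp has not shifted, and nothing is being touched.

```bash
python3 -c "
from workcell import *
print(hand_in())"
```

```text
the job is handed in; nothing more can be done
None
```

I pushed the catch tray home, then pushed the flap shut, both with the closed fingertips, and drew back clear. The job was handed in at about 11.6 s on the robot's clock; `hand_in()` gives no verdict.

- **Tray:** it slid in until the push force rose from about 1 N to 7.8 N with no further movement. The last picture shows its nose against the base, within about 3 px of where it should be when home.
- **Flap:** it started at about 1.0 rad and was pushed down until it met a firm stop, with the fingertip at z = 0.067 m (the shut height) and about 11 N. Its free edge in the last picture matches the shut position to about 1 px. A flap still open 0.1 rad would show only 2–5 px off, so the stop is the stronger evidence.
- **Lamp and surroundings:** the lamp's corners match the starting pose within about 4 px. I did not contact the knob or any of the other things on the bench. I did not measure their positions again at the end.

No check failed. The wrist force readings had about 1 N of noise, so I took the two end stops from the clear rise in force, not from the light sliding forces.

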